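Shut the incubator lid without a slam

ROBOT

A 7-joint arm with a two-finger parallel gripper is mounted at the origin on the work surface. World frame = base frame: x ahead of the robot, y to its left, z up, the work surface at z = 0. Lengths are in m, angles in rad, forces in N, time in s.
With the tool pointing down it reaches from about 0.4 to 0.85 m from the base axis. Payload 10.4 kg.
Tool frame: the origin (TCP) lies between the finger pads; the fingertips stand 25 mm ahead of it and the grasp point (between the pads) lies 6 mm ahead of it; y points along the fingers, x is the direction in which the jaws open and shut, and the axes are right-handed (so a half turn about y gives the same grasp; the last joint's range is limited). The gripper opens to 87 mm and grips with 3 to 60 N. Pads are 19 mm wide; open, the fingers measure 117 mm over their backs; the gripper's body (75 mm by 190 mm) begins 51 mm behind the grasp point.
Start: joints at [1.109, 0.332, -0.065, 1.46, 0.022, 1.35, -0.088], TCP at [0.266, -0.566, 0.248] pointing down, gripper open.
Joint ranges: [-2.6, 2.6], [-0.5, 2.12], [-1.47, 1.34], [0.16, 2.42], [-1.27, 4.41], [0.06, 2.06], [-2.6, 2.6]. Speed limits (rad/s): [2.22, 2.22, 2.79, 2.79, 3.14, 3.14, 3.14].

INTERFACE

Orientations are given as a rotation vector (axis times angle).
In Python, from rig import ctrl, capture, camera_info gives the robot as it stands.
- The arm moves only by the tool apply_moves, never from a script. Its arguments are lists of equal length, an entry for each row: "jaw": the opening, from -1 (shut) to 1 (fully open); "travel": the shift along the tool's x, y, z in mm, a list of three; "turn": the turn, a rotation vector about the tool's x, y, z in degrees, a list of three. In form: {"jaw": [jaw, ...], "travel": [[tx, ty, tz], ...], "turn": [[wx, wy, wz], ...]}. A call has exactly 10 rows; each row shifts and turns the commanded pose from where the row before left it, along the tool's axes as they then stand; what a row does not reach is not made up. A row lasts 1/10 s, in which the tool goes at most 50 mm and 8.59 degrees, less where a joint would pass 70% of its speed; a pose out of reach is approached as far as the arm can. A call with a gripper value outside its range is refused whole. The fingers move at their own pace and stop on an object; "squeeze" is the grip in N (left out, the last holds). Time passes only in rows, so rows that do not move let the fingers close, or fill a call up. It gives the time, the measured TCP pose, the force and the opening at its end, in the units of the state.
- ctrl.state(): the state, without advancing time (a new reading comes with each control period).
- capture(name): name is "scene" or "top"; returns the picture (480x640x3 uint8, red, green, blue); there is no depth.
- camera_info(name): a dict with "intrinsics" (3x3 intrinsics, pixels), "position" and "orientation" of the camera in the world. Camera axes: x right, y up, looking along -z (the intrinsics and any distortion apply to the point x, -y, -z); pixel columns grow to the right and rows downward; lengths in m; the calibration is good to about 2 mm. A picture is of the moment at which its call begins. camera_info takes no time and is no camera call.
- ctrl.finish_job(): hands the job in, once; it reports no verdict.
The state is a dict: "time_s": time; "q": joint angles; "joint_vel": joint speeds; "tau": joint torques, N m; "ee_pos": TCP position; "tcp_rot": TCP orientation; "wrist_force": force on the tool from outside, world axes, zero at the start; "wrist_torque": the same for the moment, N m; "opening": opening from 0.0 (shut) to 1.0 (fully open).
Only numpy, scipy, OpenCV 4.12 (cv2) and the standard library are available. Lean on these libraries where they do the work, as an engineer would, in place of code of your own. Each camera call takes 0.05 s, during which the arm holds its last target. There are 200 camera calls.

TASK

The lid of the tube incubator stands open, about upright, held by its stiff hinge. Tip it forward from behind with a finger, catch it on a finger from beneath as it falls, and lower it on the finger until it is fully shut, so that it never slams or drops onto the case and jolts the samples; then take the hand away. Do not pinch or grip the lid at any time, and leave the sample tubes and everything else on the bench where they are.

Things in the scene. Friction and masses are not known exactly. Their poses are not given: they have to be found in the camera images.
- case: Dry-block tube incubator, a fixed white box 190 mm deep (x), 270 mm wide (y), 100 mm high; origin at the centre of its underside, z up; -x is its front, which faces the robot's right (world -y), give or take 0.5 rad. The lidded well is its -y part (away from the robot); the other 82 mm (+y side) of its top is a flat control deck with display and keys.
- lid (a joint): Angle (rad) of the hinged lid: 0 = shut, level; 1.57 = upright; more = leaning back (stop at 1.92). The lid weighs about 0.4 kg. Hinge friction holds it still from 1.31 to 1.66 (balance 1.49); tipped forward past a point between 1.31 and 1.26 it falls by itself, hesitantly at first, damped by the hinge: about 2 s to shut, arriving hard at 1.3 to 1.7 rad/s.
- lid_hinge (a point): Point on the lid's horizontal hinge axis, mid-width of the lid: at x = 0.078, y = -0.040, z = 0.100 m in the case's frame; it stays put. Its axes turn with the lid, as do those of lid_lip: x lies flat along the lid from lip to hinge, y along the hinge, z out of the lid's outer (top) face.
- lid_lip (a point): Middle of the lid's free front edge, on its lower (inner) face: the tip of the thumb lip, 199 mm from the hinge axis. Lid shut: 100 mm above the bench, 26 mm in front of the case's front face, free space below it. Lid upright: its highest point, 299 mm above the bench.
- lid_shell: Grey outer (top) skin of the lid: 175 mm from hinge to front, 190 mm wide, between 6 and 16 mm above the lid's lower face; in the middle of its front edge a thumb lip 120 mm wide projects a further 24 mm, 5 to 11 mm above the lower face. Same origin and axes as lid_hinge.
- lid_liner: White inner (under) skin of the lid and of its thumb lip, 5 to 6 mm thick, its exposed face being the lower face of the lid (white when you look into the open lid). Same origin and axes as lid_hinge.
- sample0: Capped sample tube, 16 mm across, 68 mm high, standing loose in a well of the aluminium block inside the case, its top about 4 mm below the case's rim; origin at the centre of its foot. To be left in its well.
- sample1: Capped sample tube, 16 mm across, 68 mm high, standing loose in a well of the aluminium block inside the case, its top about 4 mm below the case's rim; origin at the centre of its foot. To be left in its well.
- sample2: Capped sample tube, 16 mm across, 68 mm high, standing loose in a well of the aluminium block inside the case, its top about 4 mm below the case's rim; origin at the centre of its foot. To be left in its well.
- sample3: Capped sample tube, 16 mm across, 68 mm high, standing loose in a well of the aluminium block inside the case, its top about 4 mm below the case's rim; origin at the centre of its foot. To be left in its well.
- rack_red: Bystander: dark red plastic tube rack holding three tall capped tubes, 171 x 75 mm, 66 mm high (tubes to 104 mm); origin at the centre of its underside.
- rack_white: Bystander: white plastic tube rack holding two tall capped tubes, 147 x 75 mm, 66 mm high (tubes to 104 mm); origin at the centre of its underside.
- bottle: Bystander: small white closed bottle, 42 mm across, 105 mm high; origin at the centre of its underside.
- beaker: Bystander: open white plastic beaker, 60 mm across, 62 mm high; origin at the centre of its underside.
- urine_cup: Bystander: pale specimen cup with a white screw lid, 68 mm across, 70 mm high; origin at the centre of its underside.
- opener: Bystander: flat red plastic tube opener, 75 x 30 x 10 mm; origin at the centre of its underside.
- timer: Bystander: flat white bench timer, 60 x 60 x 18 mm; origin at the centre of its underside.

How it is judged:
On the way, in this order (a step that is already met when the one before it is completed fails the run):
1. the lid is tipped forward by the fingers, pushing on its outer face (value of joint lid below 1.5 rad and contact force between the fingers and lid_shell above 0.1 N), for 0.05 s.
2. the falling lid is caught: it lies on the fingers from beneath, well open (15 to 65 degrees) and moving slower than 0.8 rad/s, for 0.15 s (value of joint lid between 0.26 and 1.13 rad and velocity of joint lid above -0.8 rad/s and contact force between the fingers and lid_liner above 0.2 N), for 0.15 s.
3. it is still carried on the fingers from beneath when nearly down (under 7 degrees) (value of joint lid below 0.12 rad and contact force between the fingers and lid_liner above 0.2 N), for 0.03 s.
At the end, for the whole second after the job is handed in: The lid is fully shut (hinge angle below 0.03 rad, the lip within 6 mm) and at rest, and the hand is clear of it (value of joint lid below 0.03 rad and linear speed of lid_shell below 0.02 m/s); the robot touches nothing.
It fails at once if the lid drops or is slammed: it closes faster than 0.8 rad/s (0.16 m/s at the lip) in its last 12 degrees (value of joint lid below 0.21 rad and velocity of joint lid below -0.8 rad/s).
It fails at once if the lid is pinched: fingers press on its outer and inner faces at once, each with more than 2 N (contact force between the fingers and lid_shell above 2 N and contact force between the fingers and lid_liner above 2 N).
It fails at once if a sample tube is lifted or knocked (moved more than 12 mm) (distance of any of sample0, sample1, sample2, sample3 from where it was at the start of the episode above 0.012 m).
It fails at once if something else on the bench is shifted or carried (moved more than 20 mm) (distance of any of rack_red, rack_white, bottle, beaker, urine_cup, opener, timer from where it was at the start of the episode above 0.02 m).
It also fails if it takes over 45 s, if anything falls off the work surface, if the arm or the gripper's body presses on something with over 40 N, if the wrist force passes 120 N, or if a joint passes its speed limit or range.

## Working session

There is one attempt and no reset: what is moved stays moved. The work goes in short steps, Python scripts to look and compute and a tool call to move; the robot and the scene stay as the last step left them, time stands still between calls to the robot, and variables do not carry over. Pictures are saved under pics/ and viewed, about 8 in all and at most 12, crops included, and the job is handed in when it is done.

Besides the shell and the picture viewer there is one more tool, called as a command line: name --argument value ..., lists and objects as JSON in quotes. apply_moves: Moves the arm, as the interface text tells. Its arguments: {"type":"object","properties":{"jaw":{"type":"array","items":{"type":"number"}},"travel":{"type":"array","items":{"type":"array","items":{"type":"number"}}},"turn":{"type":"array","items":{"type":"array","items":{"type":"number"}}},"squeeze":{"type":"number"}},"required":["jaw","travel","turn"]}

```bash
mkdir -p pics && ls && python3 - <<'E'
from rig import ctrl,capture,camera_info
import cv2
for n in("scene","top"):
    cv2.imwrite(f"pics/{n}0.png",capture(n)[:,:,::-1]); print(n,camera_info(n))
print(ctrl.state())
E
```

```text
pics
scene {'intrinsics': array([[501.51620163,   0.        , 321.05243975],
       [  0.        , 501.51620163, 238.1579423 ],
       [  0.        ,   0.        ,   1.        ]]), 'position': array([1.47128178, 0.28072265, 0.71200559]), 'orientation': array([0.66257364, 0.93060708, 1.69489416])}
top {'intrinsics': array([[437.22083885,   0.        , 317.73351177],
       [  0.        , 437.22083885, 237.15799555],
       [  0.        ,   0.        ,   1.        ]]), 'position': array([0.49677098, 0.01284082, 1.12061011]), 'orientation': array([ 0.02510949, -0.05211105, -1.55636943])}
{'time_s': 0.1, 'q': array([ 1.1094317 ,  0.33281695, -0.06472745,  1.46083681,  0.0215396 ,
        1.34989233, -0.08849509]), 'joint_vel': array([-9.91465907e-04, -3.55800607e-03,  1.85539638e-03, -1.96407110e-03,
       -5.28022270e-05, -1.16802683e-03,  2.87709375e-04]), 'tau': array([ 2.09175851e-03, -6.24543142e+01,  2.51125050e-02, -3.90715599e+01,
       -6.13574451e-02,  3.66224174e-02,  1.17998820e-04]), 'ee_pos': array([ 0.26541395, -0.56550615,  0.24683816]), 'tcp_rot': array([-1.38470601,  0.88098117, -0.87924324]), 'wrist_force': array([-0.33551793,  0.07878411, -0.10143216]), 'wrist_torque': array([-0.04896744,  0.03428157, -0.05418741]), 'opening': 1.0036668916556768}
```

View pics/scene0.png

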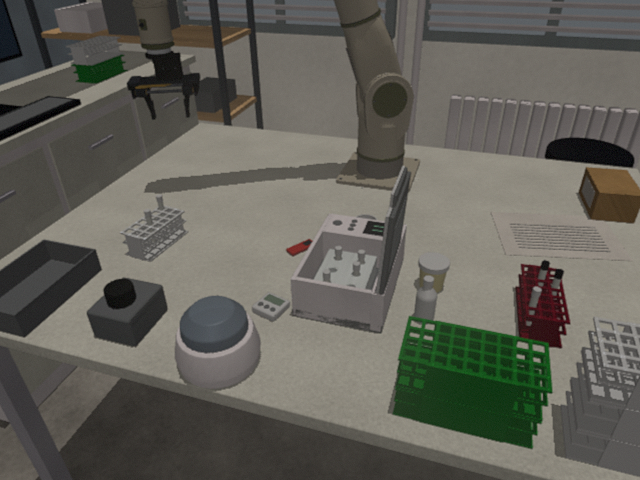

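View pics/top0.png

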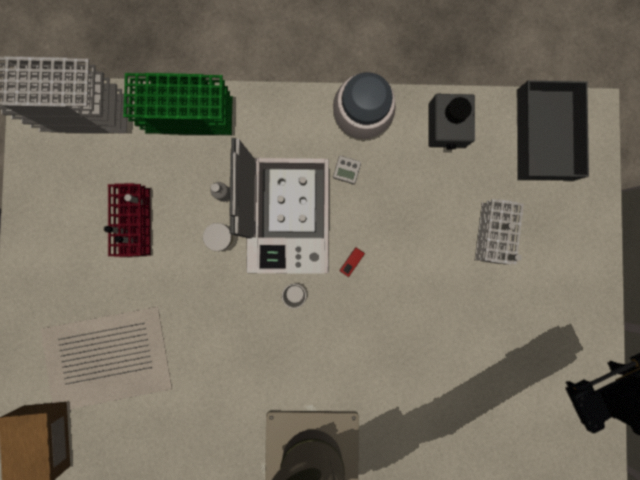

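```bash
python3 - <<'E'
import cv2
a=cv2.imread("pics/top0.png")[120:320,190:390]
cv2.imwrite("pics/topc.png",cv2.resize(a,(600,600),interpolation=cv2.INTER_CUBIC))
a=cv2.imread("pics/scene0.png")[160:340,240:460]
cv2.imwrite("pics/scenec.png",cv2.resize(a,(733,600),interpolation=cv2.INTER_CUBIC))
E
```

```text
(no output)
```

View pics/topc.png

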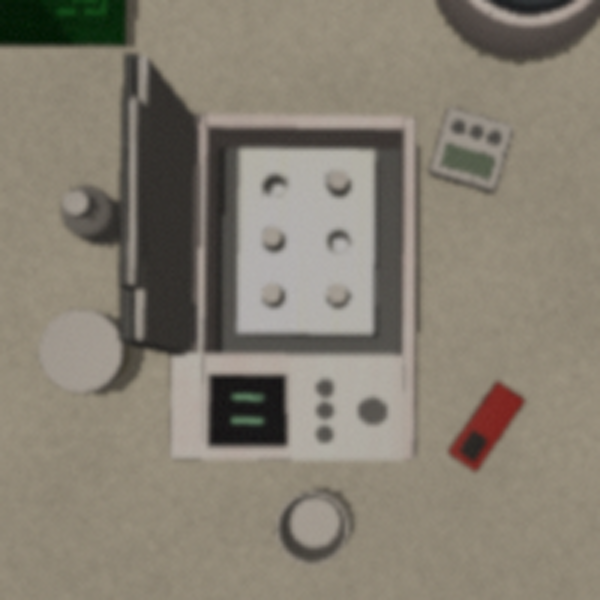

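View pics/scenec.png

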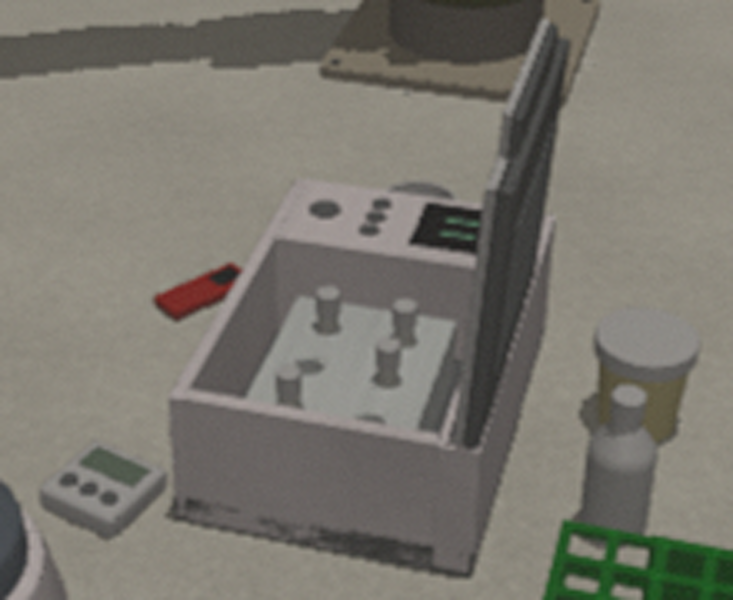

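```bash
cat > h.py <<'E'
import numpy as np,cv2
from rig import camera_info
from scipy.spatial.transform import Rotation as R
CI={n:camera_info(n) for n in("scene","top")}
def proj(n,P):
    c=CI[n];M=R.from_rotvec(c["orientation"]).as_matrix()
    p=(np.atleast_2d(P)-c["position"])@M*[1,-1,-1]
    q=p@c["intrinsics"].T
    return q[:,:2]/q[:,2:]
def case2w(p,P):
    return R.from_rotvec([0,0,p[2]]).apply(np.atleast_2d(P))+[p[0],p[1],0]
def lid2case(th,P):  # rotates about y: lid shut x along case x
    # lid point (-r,0,0) goes to (-r cos, 0, r sin)
    return R.from_rotvec([0,th,0]).apply(np.atleast_2d(P))+[.078,-.04,.1]
E
python3 - <<'E'
from h import *
from scipy.optimize import least_squares
T=[(327.7,159.3,-.095,-.135,.1),(327,273,-.095,.135,.1),(247.3,272.7,.095,.135,.1)]
S=[(291.9,280,-.095,-.135,.1),(383.1,294.1,.095,-.135,.1),(330,214,-.095,.135,.1),(405.9,226,.095,.135,.1),(381,332.5,.095,-.135,0),(292.5,313.6,-.095,-.135,0)]
T,S=np.array(T),np.array(S)
f=lambda p:np.r_[(proj("top",case2w(p,T[:,2:]))-T[:,:2]).ravel(),(proj("scene",case2w(p,S[:,2:]))-S[:,:2]).ravel()]
r=least_squares(f,[.55,.07,1.57],loss='soft_l1');p=r.x
print(p,f(p).reshape(-1,2).round(1))
for th in(1.4,1.45,1.5,1.55,1.6):
    L=lid2case(th,[(-.199,-.06,0),(-.199,.06,0),(-.199,-.06,.011),(-.175,-.095,.006),(-.175,-.095,.016),(-.175,.095,.016)])
    W=case2w(p,L)
    print(th,((proj("scene",W)-[240,160])*3.333).round().tolist(),((proj("top",W)-[190,120])*3).round().tolist())
def ray(n,u,v,z):
    from scipy.optimize import fsolve
    return fsolve(lambda x:proj(n,[x[0],x[1],z])[0]-[u,v],[.5,0])
for nm,u,v,z in(("bottle",76,200,.105),("cup",82,350,.07),("beaker",314,520,.062),("timer",472,150,.018),("opener",487,425,.01)):
    print(nm,ray("top",190+u/3,120+v/3,z).round(3))
for nm,u,v,z in(("rackwhite",500,232,.066),("rackred",130,220,.066),("green far",128,75,.1),("green r",225,100,.1),("dome",367,100,.12)): print(nm,ray("top",u,v,z).round(3))
E
```

```text
[0.59715572 0.06689432 1.57556013] [[ 0.9 -0.5]
 [ 0.7  0.6]
 [-1.4  0.2]
 [-1.6 -2.3]
 [ 1.   0.7]
 [-1.1 -1.6]
 [ 1.1 -2.3]
 [ 0.3  0.9]
 [ 0.   1.8]]
1.4 [[419.0, 105.0], [465.0, 13.0], [439.0, 104.0], [421.0, 176.0], [440.0, 176.0], [507.0, 25.0]] [[209.0, 98.0], [206.0, 286.0], [191.0, 97.0], [198.0, 53.0], [183.0, 52.0], [178.0, 343.0]]
1.45 [[437.0, 105.0], [482.0, 13.0], [458.0, 105.0], [437.0, 177.0], [456.0, 178.0], [522.0, 26.0]] [[193.0, 97.0], [190.0, 286.0], [176.0, 96.0], [185.0, 52.0], [169.0, 52.0], [164.0, 343.0]]
1.5 [[456.0, 106.0], [499.0, 13.0], [476.0, 107.0], [454.0, 178.0], [473.0, 180.0], [536.0, 28.0]] [[177.0, 96.0], [174.0, 286.0], [160.0, 96.0], [171.0, 52.0], [156.0, 51.0], [151.0, 343.0]]
1.55 [[474.0, 107.0], [516.0, 14.0], [495.0, 110.0], [471.0, 181.0], [490.0, 183.0], [551.0, 30.0]] [[161.0, 96.0], [158.0, 285.0], [144.0, 96.0], [158.0, 52.0], [142.0, 51.0], [137.0, 343.0]]
1.6 [[493.0, 110.0], [533.0, 16.0], [514.0, 113.0], [487.0, 184.0], [507.0, 187.0], [565.0, 33.0]] [[146.0, 96.0], [142.0, 285.0], [128.0, 96.0], [144.0, 52.0], [129.0, 52.0], [124.0, 343.0]]
bottle [0.661 0.236]
cup [0.546 0.236]
beaker [0.413 0.049]
timer [ 0.724 -0.079]
opener [ 0.491 -0.095]
rackwhite [ 0.568 -0.449]
rackred [0.584 0.447]
green far [0.924 0.449]
green r [0.869 0.219]
dome [ 0.868 -0.115]
```

```bash
cat >> h.py <<'E'
def st():
    from rig import ctrl
    s=ctrl.state();M=R.from_rotvec(s["tcp_rot"]).as_matrix()
    print("t",round(s["time_s"],2),"pos",s["ee_pos"].round(4),"q",s["q"].round(2),"F",s["wrist_force"].round(1),"op",round(s["opening"],2))
    print(M.round(3));return s,M
def goto(s,M,pos,ax,ay):
    "remaining travel mm and turn deg in current tool axes; ax,ay = target tool x,y in world"
    ax,ay=np.array(ax,float),np.array(ay,float);T=np.c_[ax,ay,np.cross(ax,ay)]
    print("travel",(M.T@(np.array(pos)-s["ee_pos"])*1e3).round(1),"turn",np.degrees(R.from_matrix(M.T@T).as_rotvec()).round(1))
E
python3 - <<'E'
from h import *
s,M=st()
for sg in(1,-1): goto(s,M,[.637,.155,.37],[0,sg,0],[0,0,-1])
E
```

```text
t 0.1 pos [ 0.2654 -0.5655  0.2468] q [ 1.11  0.33 -0.06  1.46  0.02  1.35 -0.09] F [-0.3  0.1 -0.1] op 1.0
[[ 0.425 -0.001  0.905]
 [-0.905  0.001  0.425]
 [-0.001 -1.     0.   ]]
travel [-494.5 -122.5  642.5] turn [-1.000e-01 -1.549e+02 -0.000e+00]
travel [-494.5 -122.5  642.5] turn [ 0.  25.1 -0.1]
```

apply_moves --jaw '[0.15,0.15,0.15,0.15,0.15,0.15,0.15,0.15,0.15,0.15]' --travel '[[0,-30,0],[0,-30,0],[0,-30,0],[0,-30,0],[-30,0,25],[-30,0,25],[-30,0,25],[-30,0,25],[-30,0,25],[-30,0,25]]' --turn '[[0,6.3,0],[0,6.3,0],[0,6.3,0],[0,6.2,0],[0,0,0],[0,0,0],[0,0,0],[0,0,0],[0,0,0],[0,0,0]]'

```text
time_s: 1.1
ee_pos: [0.4161, -0.3842, 0.3673]
tcp_rot: [-1.21, 1.209, -1.208]
wrist_force: [-0.0, -0.3, 0.7]
opening: 0.574
```

apply_moves --jaw '[0.15,0.15,0.15,0.15,0.15,0.15,0.15,0.15,0.15,0.15]' --travel '[[-30,0,25],[-30,0,25],[-30,0,25],[-30,0,25],[-30,0,25],[-30,0,25],[-30,0,25],[-30,0,25],[-25,0,22],[0,0,0]]' --turn '[[0,0,0],[0,0,0],[0,0,0],[0,0,0],[0,0,0],[0,0,0],[0,0,0],[0,0,0],[0,0,0],[0,0,0]]'

```text
time_s: 2.1
ee_pos: [0.639, -0.115, 0.3659]
tcp_rot: [-1.212, 1.206, -1.2]
wrist_force: [-0.4, 0.7, 0.1]
opening: 0.577
```

```bash
python3 - <<'E'
from h import *
s,M=st()
for ph in (90,45):
    a=np.radians(ph); goto(s,M,[.637,-.12,.25],[0,-np.sin(a),-np.cos(a)],[0,np.cos(a),-np.sin(a)])
E
```

```text
t 2.1 pos [ 0.639  -0.115   0.3659] q [ 0.35  0.38 -0.35  1.16  0.13  1.62 -1.53] F [-0.4  0.7  0.1] op 0.58
[[ 0.008 -0.002  1.   ]
 [-1.     0.003  0.008]
 [-0.003 -1.    -0.002]]
travel [  5.4 115.9  -1.9] turn [ 0.1  0.4 -0.2]
travel [  5.4 115.9  -1.9] turn [ 0.3  0.4 44.8]
```

apply_moves --jaw '[0.15,0.15,0.15,0.15,0.15,0.15,0.15,0.15,0.15,0.15]' --travel '[[0,30,0],[0,30,0],[0,30,0],[0,0,0],[0,0,0],[0,0,0],[0,0,0],[0,0,0],[0,0,0],[0,0,0]]' --turn '[[0,0,0],[0,0,0],[0,0,0],[0,0,8],[0,0,8],[0,0,8],[0,0,8],[0,0,8],[0,0,5],[0,0,0]]'

```text
time_s: 3.1
ee_pos: [0.6361, -0.124, 0.2741]
tcp_rot: [-0.611, 1.489, -0.614]
wrist_force: [0.0, -0.7, -0.2]
opening: 0.574
```

```bash
python3 - <<'E'
from h import *
s,M=st()
for ph in (90,45):
    a=np.radians(ph); goto(s,M,[.637,-.12,.25],[0,-np.sin(a),-np.cos(a)],[0,np.cos(a),-np.sin(a)])
from rig import capture
cv2.imwrite("pics/s1.png",capture("scene")[:,:,::-1])
E
```

```text
t 3.1 pos [ 0.6361 -0.124   0.2741] q [ 0.72  0.64 -0.45  1.2  -0.48  1.62 -1.21] F [ 0.  -0.7 -0.2] op 0.57
[[-0.007 -0.001  1.   ]
 [-0.705  0.709 -0.004]
 [-0.709 -0.705 -0.005]]
travel [14.2 19.8  1. ] turn [  0.2  -0.4 -45.1]
travel [14.2 19.8  1. ] turn [ 0.  -0.4 -0.1]
```

View pics/s1.png

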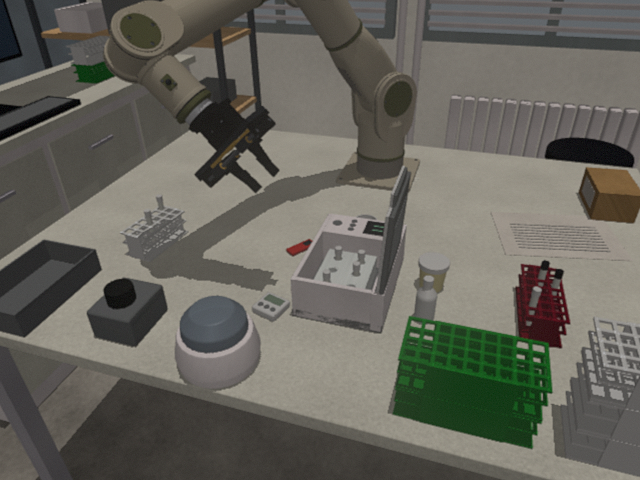

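apply_moves --jaw '[0.15,0.15,0.15,0.15,0.15,0.15,0.15,0.15,0.15,0.15]' --travel '[[0,0,0],[0,0,0],[0,0,0],[0,0,0],[0,0,0],[0,0,0],[0,-28,0],[0,-28,0],[0,-28,0],[0,-28,0]]' --turn '[[0,0,-8],[0,0,-8],[0,0,-8],[0,0,-8],[0,0,-8],[0,0,-5],[0,0,0],[0,0,0],[0,0,0],[0,0,0]]'

```text
time_s: 4.15
ee_pos: [0.6372, -0.1187, 0.3927]
tcp_rot: [-1.21, 1.203, -1.21]
wrist_force: [1.2, -0.7, 0.3]
opening: 0.574
```

apply_moves --jaw '[0.15,0.15,0.15,0.15,0.15,0.15,0.15,0.15,0.15,0.15]' --travel '[[-35,0,0],[-35,0,0],[-35,0,0],[-35,0,0],[-35,0,0],[-35,0,0],[-35,0,0],[-30,0,0],[-9,0,0],[0,0,0]]' --turn '[[0,0,0],[0,0,0],[0,0,0],[0,0,0],[0,0,0],[0,0,0],[0,0,0],[0,0,0],[0,0,0],[0,0,0]]'

```text
time_s: 5.15
ee_pos: [0.6362, 0.1663, 0.3908]
tcp_rot: [-1.21, 1.203, -1.207]
wrist_force: [-0.0, -0.5, -0.3]
opening: 0.576
```

```bash
python3 - <<'E'
from h import *
s,M=st()
goto(s,M,[.637,.160,.304],[0,-1,0],[0,0,-1])
from rig import capture
a=capture("scene")[60:300,280:500,::-1].copy(); b=capture("top")[100:340,160:380,::-1]
cv2.imwrite("pics/c2.png",cv2.resize(np.hstack([a,b]),(800,436),interpolation=cv2.INTER_CUBIC))
E
```

```text
t 5.15 pos [0.6362 0.1663 0.3908] q [-0.04  0.42 -0.44  1.08  0.18  1.68 -1.99] F [-0.  -0.5 -0.3] op 0.58
[[ 0.005  0.003  1.   ]
 [-1.    -0.     0.005]
 [ 0.    -1.     0.003]]
travel [ 6.3 86.8  0.5] turn [-0.2  0.3  0. ]
```

View pics/c2.png

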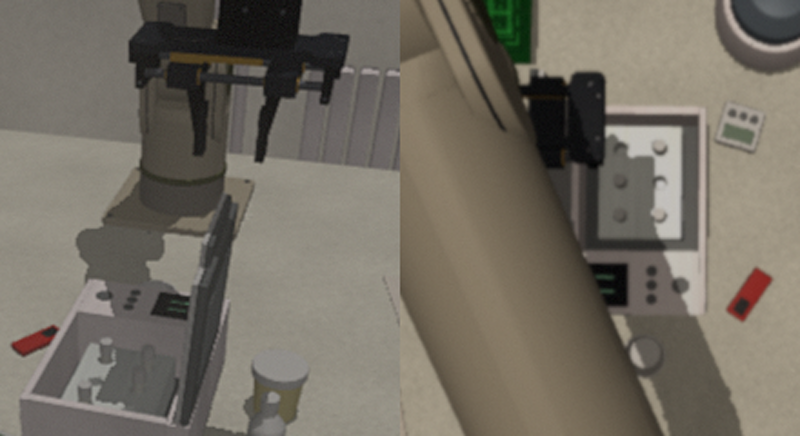

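```bash
python3 - <<'E'
from h import *
k=lambda P:((proj("scene",P)-[280,60])*1.818).round(1).tolist()
p=[.5972,.0669,1.5756]
print("tips",k([[.636,.1663-.025,.366],[.636,.1663+.025,.366]]))
for th in(1.6,1.63,1.66): print(th,k(case2w(p,lid2case(th,[(-.199,-.06,0),(-.199,.06,0),(-.199,-.06,.011),(-.199,.06,.011)]))))
E
```

```text
tips [[202.5, 151.3], [253.9, 156.7]]
1.6 [[196.2, 241.7], [217.8, 190.8], [207.5, 243.5], [228.1, 192.2]]
1.63 [[202.3, 242.7], [223.3, 191.6], [213.6, 244.8], [233.6, 193.4]]
1.66 [[208.4, 243.9], [228.9, 192.7], [219.8, 246.3], [239.1, 194.7]]
```

apply_moves --jaw '[0.15,0.15,0.15,0.15,0.15,0.15,0.15,0.15,0.15,0.15]' --travel '[[3,10,0],[0,10,0],[0,10,0],[0,10,0],[0,10,0],[0,10,0],[0,10,0],[0,10,0],[0,7,0],[0,0,0]]' --turn '[[0,0,0],[0,0,0],[0,0,0],[0,0,0],[0,0,0],[0,0,0],[0,0,0],[0,0,0],[0,0,0],[0,0,0]]'

```text
time_s: 6.25
ee_pos: [0.6367, 0.1603, 0.3013]
tcp_rot: [-1.211, 1.21, -1.208]
wrist_force: [-0.4, 0.6, 0.1]
opening: 0.578
```

```bash
cat >> h.py <<'E'
def pose(thf,ph0=30.,s=.008,g=.0247):
    ph=np.radians(ph0+(90-ph0)*min(thf/1.5,1))
    E=np.array([.145-.199*np.cos(thf),.1+.199*np.sin(thf)])
    u=np.array([np.cos(ph),-np.sin(ph)]);n=np.array([-np.sin(ph),-np.cos(ph)])
    t=E-s*u-g*n
    return np.array([.637,*t]),ph
def rows(ths,start=None):
    "increments between successive thf; start=(pos,ph) commanded start"
    P=[start or pose(ths[0])]+[pose(t) for t in ths[1:]]
    for (a,pa),(b,pb) in zip(P,P[1:]):
        u=np.array([0,np.cos(pa),-np.sin(pa)]);x=np.array([0,-np.sin(pa),-np.cos(pa)])
        d=(b-a)*1e3
        print([round(float(d@x),1),round(float(d@u),1),round(float(d[0]),1)],"turn",round(float(np.degrees(pa-pb)),2))
def now(s,M): return s["ee_pos"],np.arctan2(-M[2,1],M[1,1])
E
python3 - <<'E'
from h import *
s,M=st()
print(pose(1.5),now(s,M))
rows([1.5]+list(1.5-.024*np.arange(1,20)),now(s,M))
E
```

```text
t 6.25 pos [0.6367 0.1603 0.3013] q [-0.01  0.42 -0.44  1.26  0.18  1.5  -2.  ] F [-0.4  0.6  0.1] op 0.58
[[ 0.001 -0.002  1.   ]
 [-1.    -0.001  0.001]
 [ 0.001 -1.    -0.002]]
(array([0.637    , 0.1556233, 0.3065015]), np.float64(1.5707963267948966)) (array([0.63671498, 0.16031474, 0.30125734]), np.float64(1.571343918402651))
[9.6, -5.3, 0.3] turn 0.99
[4.9, 0.0, 0.0] turn 0.96
[4.9, 0.1, 0.0] turn 0.96
[4.9, 0.1, 0.0] turn 0.96
[4.9, 0.1, 0.0] turn 0.96
[4.9, 0.2, 0.0] turn 0.96
[4.9, 0.2, 0.0] turn 0.96
[4.9, 0.2, 0.0] turn 0.96
[4.9, 0.3, 0.0] turn 0.96
[4.9, 0.3, 0.0] turn 0.96
[4.9, 0.3, 0.0] turn 0.96
[4.9, 0.4, 0.0] turn 0.96
[4.8, 0.4, 0.0] turn 0.96
[4.8, 0.4, 0.0] turn 0.96
[4.8, 0.5, 0.0] turn 0.96
[4.8, 0.5, 0.0] turn 0.96
[4.8, 0.5, 0.0] turn 0.96
[4.8, 0.6, 0.0] turn 0.96
[4.8, 0.6, 0.0] turn 0.96
```

apply_moves --jaw '[0.15,0.15,0.15,0.15,0.15,0.15,0.15,0.15,0.15,0.15]' --travel '[[8,-2,0],[5,-1,0],[5,0,0],[5,0,0],[5,0,0],[5,0,0],[5,0,0],[5,0,0],[5,0,0],[5,0,0]]' --turn '[[0,0,1],[0,0,1],[0,0,1],[0,0,1],[0,0,1],[0,0,1],[0,0,1],[0,0,1],[0,0,1],[0,0,1]]'

```text
time_s: 7.25
ee_pos: [0.637, 0.1072, 0.3015]
tcp_rot: [-1.079, 1.287, -1.078]
wrist_force: [-0.0, -0.3, 1.0]
opening: 0.574
```

```bash
python3 - <<'E'
from h import *
s,M=st()
print(pose(1.26),now(s,M))
rows([1.26]+list(1.26-.024*np.arange(1,12)),now(s,M))
E
```

```text
t 7.25 pos [0.637  0.1072 0.3015] q [ 0.18  0.38 -0.45  1.32 -0.01  1.43 -1.81] F [-0.  -0.3  1. ] op 0.57
[[ 0.001 -0.     1.   ]
 [-0.985  0.175  0.001]
 [-0.175 -0.985  0.   ]]
(array([0.637     , 0.10716239, 0.30147313]), np.float64(1.4032447186034411)) (array([0.63704598, 0.10723367, 0.30153257]), np.float64(1.3949324400520933))
[4.9, 0.3, -0.0] turn 0.48
[4.9, 0.4, 0.0] turn 0.96
[4.8, 0.4, 0.0] turn 0.96
[4.8, 0.4, 0.0] turn 0.96
[4.8, 0.5, 0.0] turn 0.96
[4.8, 0.5, 0.0] turn 0.96
[4.8, 0.5, 0.0] turn 0.96
[4.8, 0.6, 0.0] turn 0.96
[4.8, 0.6, 0.0] turn 0.96
[4.8, 0.6, 0.0] turn 0.96
[4.8, 0.7, 0.0] turn 0.96
```

apply_moves --jaw '[0.15,0.15,0.15,0.15,0.15,0.15,0.15,0.15,0.15,0.15]' --travel '[[5,0.4,0],[5,0.4,0],[5,0.4,0],[5,0.4,0],[5,0.4,0],[5,0.5,0],[5,0.5,0],[5,0.6,0],[5,0.6,0],[3,0.6,0]]' --turn '[[0,0,0.6],[0,0,1],[0,0,1],[0,0,1],[0,0,1],[0,0,1],[0,0,1],[0,0,1],[0,0,1],[0,0,0.6]]'

```text
time_s: 8.25
ee_pos: [0.6371, 0.0613, 0.285]
tcp_rot: [-0.958, 1.35, -0.958]
wrist_force: [0.3, -0.7, 1.2]
opening: 0.57
```

```bash
python3 - <<'E'
from h import *
s,M=st()
print(pose(1.03),now(s,M))
from rig import capture
a=capture("scene")[80:320,280:480,::-1].copy()
cv2.imwrite("pics/c3.png",cv2.resize(a,(500,600),interpolation=cv2.INTER_CUBIC))
k=lambda P:((proj("scene",P)-[280,80])*2.5).round(1).tolist()
p=[.5972,.0669,1.5756]
for th in(1.,1.1,1.2,1.3): print(th,k(case2w(p,lid2case(th,[(-.199,-.06,0),(-.199,.06,0),(-.175,-.095,.006)]))))
E
```

```text
t 8.25 pos [0.6371 0.0613 0.285 ] q [ 0.34  0.39 -0.45  1.37 -0.17  1.39 -1.63] F [ 0.3 -0.7  1.2] op 0.57
[[-0.    -0.     1.   ]
 [-0.944  0.33  -0.   ]
 [-0.33  -0.944 -0.   ]]
(array([0.637     , 0.06335516, 0.28613566]), np.float64(1.2426744274199624)) (array([0.63709365, 0.0613381 , 0.28495136]), np.float64(1.2348399062004876))
1.0 [[115.0, 300.5], [157.9, 232.0], [125.0, 347.3]]
1.1 [[137.5, 291.7], [178.7, 223.4], [145.9, 340.5]]
1.2 [[161.8, 285.0], [201.0, 216.7], [168.1, 335.6]]
1.3 [[187.4, 280.7], [224.5, 212.2], [191.5, 332.8]]
```

View pics/c3.png

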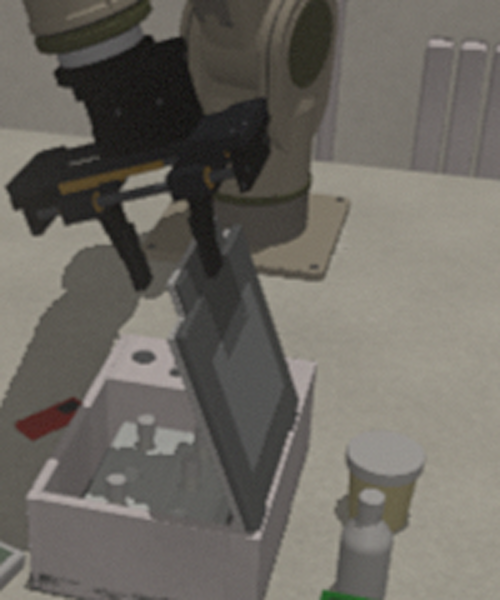

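apply_moves --jaw '[0.15,0.15,0.15,0.15,0.15,0.15,0.15,0.15,0.15,0.15]' --travel '[[3,0.4,0],[3,0.4,0],[3,0.4,0],[0,0,0],[0,0,0],[0,0,0],[0,0,0],[0,0,0],[0,0,0],[0,0,0]]' --turn '[[0,0,0.6],[0,0,0.6],[0,0,0.6],[0,0,0],[0,0,0],[0,0,0],[0,0,0],[0,0,0],[0,0,0],[0,0,0]]'

```text
time_s: 9.3
ee_pos: [0.6371, 0.0543, 0.2813]
tcp_rot: [-0.936, 1.36, -0.935]
wrist_force: [-0.4, -0.5, -0.3]
opening: 0.579
```

```bash
cat >> h.py <<'E'
def snap(f):
    from rig import capture
    a=capture("scene")[80:320,280:480,::-1].copy()
    cv2.imwrite(f,cv2.resize(a,(500,600),interpolation=cv2.INTER_CUBIC))
E
python3 - <<'E'
from h import *
s,M=st()
print(pose(.98),now(s,M))
snap("pics/c4.png")
E
```

```text
t 9.3 pos [0.6371 0.0543 0.2813] q [ 0.36  0.4  -0.46  1.38 -0.2   1.38 -1.59] F [-0.4 -0.5 -0.3] op 0.58
[[ 0.001 -0.     1.   ]
 [-0.934  0.358  0.001]
 [-0.358 -0.934  0.   ]]
(array([0.637     , 0.05440185, 0.28151872]), np.float64(1.2077678423800762)) (array([0.63710346, 0.05428791, 0.28125921]), np.float64(1.204449596699896))
```

View pics/c4.png

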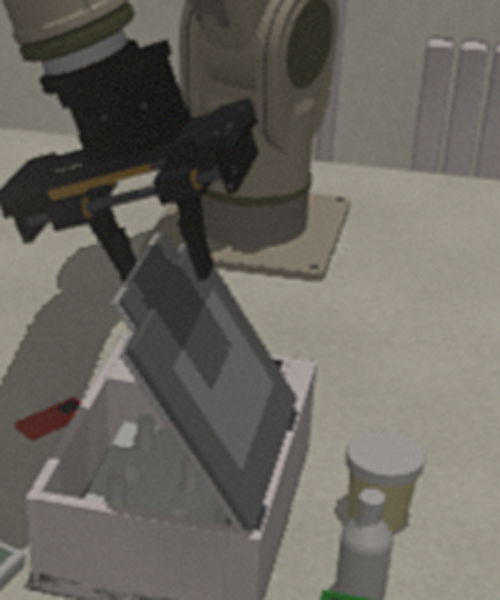

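```bash
python3 - <<'E'
from h import *
s,M=st()
rows([.98]+list(.98-.025*np.arange(1,21)),now(s,M))
E
```

```text
t 9.35 pos [0.6371 0.0542 0.2812] q [ 0.36  0.4  -0.46  1.38 -0.2   1.38 -1.59] F [-0.3 -0.3  0.3] op 0.57
[[ 0.001 -0.     1.   ]
 [-0.934  0.358  0.001]
 [-0.358 -0.934  0.   ]]
[4.7, 0.5, -0.1] turn 0.81
[5.0, 0.8, 0.0] turn 1.0
[5.0, 0.8, 0.0] turn 1.0
[4.9, 0.9, 0.0] turn 1.0
[4.9, 0.9, 0.0] turn 1.0
[4.9, 0.9, 0.0] turn 1.0
[4.9, 1.0, 0.0] turn 1.0
[4.9, 1.0, 0.0] turn 1.0
[4.9, 1.0, 0.0] turn 1.0
[4.9, 1.1, 0.0] turn 1.0
[4.9, 1.1, 0.0] turn 1.0
[4.9, 1.2, 0.0] turn 1.0
[4.8, 1.2, 0.0] turn 1.0
[4.8, 1.2, 0.0] turn 1.0
[4.8, 1.3, 0.0] turn 1.0
[4.8, 1.3, 0.0] turn 1.0
[4.8, 1.3, 0.0] turn 1.0
[4.8, 1.4, 0.0] turn 1.0
[4.8, 1.4, 0.0] turn 1.0
[4.8, 1.4, 0.0] turn 1.0
```

apply_moves --jaw '[0.15,0.15,0.15,0.15,0.15,0.15,0.15,0.15,0.15,0.15]' --travel '[[3,0.5,0],[5,0.8,0],[5,0.8,0],[5,0.9,0],[5,0.9,0],[5,0.9,0],[5,1,0],[5,1,0],[5,1,0],[5,1,0]]' --turn '[[0,0,0.6],[0,0,1],[0,0,1],[0,0,1],[0,0,1],[0,0,1],[0,0,1],[0,0,1],[0,0,1],[0,0,1]]'

```text
time_s: 10.35
ee_pos: [0.6372, 0.0144, 0.2526]
tcp_rot: [-0.807, 1.416, -0.806]
wrist_force: [0.6, -0.6, 0.1]
opening: 0.576
```

apply_moves --jaw '[0.15,0.15,0.15,0.15,0.15,0.15,0.15,0.15,0.15,0.15]' --travel '[[5,1,0],[5,1,0],[5,1.2,0],[5,1.2,0],[5,1.2,0],[5,1.3,0],[5,1.3,0],[5,1.4,0],[4,1.4,0],[3,1,0]]' --turn '[[0,0,1],[0,0,1],[0,0,1],[0,0,1],[0,0,1],[0,0,1],[0,0,1],[0,0,1],[0,0,1],[0,0,1]]'

```text
time_s: 11.35
ee_pos: [0.6372, -0.0175, 0.2158]
tcp_rot: [-0.673, 1.464, -0.672]
wrist_force: [-1.4, -2.4, -0.6]
opening: 0.578
```

```bash
python3 - <<'E'
from h import *
from scipy.optimize import minimize_scalar
s,M=st()
# theta implied by lip edge lying on front finger plane
p,ph=now(s,M);n=np.array([-np.sin(ph),-np.cos(ph)]);u=np.array([np.cos(ph),-np.sin(ph)])
for th in np.arange(.4,.62,.04):
    E=np.array([.145-.199*np.cos(th),.1+.199*np.sin(th)])-p[1:]
    print(th.round(2),(E@n*1e3).round(1),(E@u*1e3).round(1))
rows([.5]+list(.5-.022*np.arange(1,21)),now(s,M))
snap("pics/c5.png")
k=lambda P:((proj("scene",P)-[280,80])*2.5).round(1).tolist()
p=[.5972,.0669,1.5756]
for th in(.4,.5,.6): print(th,k(case2w(p,lid2case(th,[(-.199,-.06,0),(-.199,.06,0),(-.175,-.095,.006)]))))
E
```

```text
t 11.35 pos [ 0.6372 -0.0175  0.2158] q [ 0.62  0.57 -0.48  1.42 -0.45  1.38 -1.26] F [-1.4 -2.4 -0.6] op 0.58
[[ 0.    -0.     1.   ]
 [-0.759  0.652  0.   ]
 [-0.652 -0.759  0.   ]]
0.4 40.8 15.6
0.44 33.6 12.2
0.48 26.2 9.0
0.52 18.8 6.2
0.56 11.2 3.7
0.6 3.6 1.5
[1.9, 1.1, -0.2] turn 0.22
[4.2, 1.3, 0.0] turn 0.88
[4.2, 1.3, 0.0] turn 0.88
[4.2, 1.3, 0.0] turn 0.88
[4.1, 1.4, 0.0] turn 0.88
[4.1, 1.4, 0.0] turn 0.88
[4.1, 1.4, 0.0] turn 0.88
[4.1, 1.4, 0.0] turn 0.88
[4.1, 1.5, 0.0] turn 0.88
[4.1, 1.5, 0.0] turn 0.88
[4.1, 1.5, 0.0] turn 0.88
[4.1, 1.6, 0.0] turn 0.88
[4.0, 1.6, 0.0] turn 0.88
[4.0, 1.6, 0.0] turn 0.88
[4.0, 1.6, 0.0] turn 0.88
[4.0, 1.7, 0.0] turn 0.88
[4.0, 1.7, 0.0] turn 0.88
[4.0, 1.7, 0.0] turn 0.88
[4.0, 1.7, 0.0] turn 0.88
[3.9, 1.8, 0.0] turn 0.88
0.4 [[24.2, 388.0], [72.4, 316.1], [38.5, 420.8]]
0.5 [[33.5, 370.4], [81.4, 299.2], [47.8, 405.5]]
0.6 [[45.2, 353.7], [92.6, 283.2], [59.2, 391.2]]
```

View pics/c5.png

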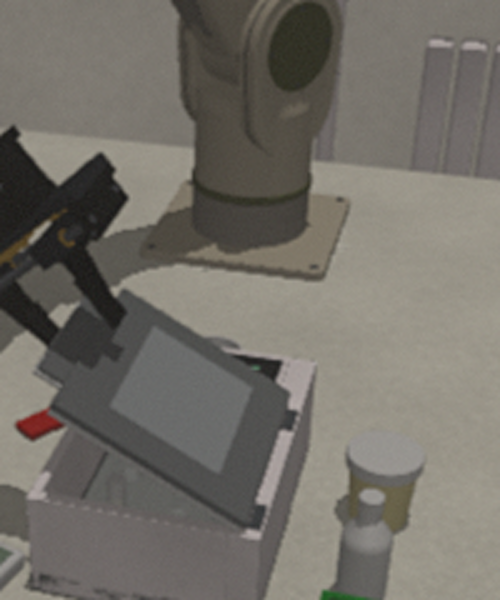

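apply_moves --jaw '[0.15,0.15,0.15,0.15,0.15,0.15,0.15,0.15,0.15,0.15]' --travel '[[3,1.2,0],[4,1.3,0],[4,1.3,0],[4,1.3,0],[4,1.4,0],[4,1.4,0],[4,1.4,0],[4,1.4,0],[4,1.5,0],[4,1.5,0]]' --turn '[[0,0,0.5],[0,0,0.9],[0,0,0.9],[0,0,0.9],[0,0,0.9],[0,0,0.9],[0,0,0.9],[0,0,0.9],[0,0,0.9],[0,0,0.9]]'

```text
time_s: 12.4
ee_pos: [0.6372, -0.0354, 0.1788]
tcp_rot: [-0.557, 1.498, -0.556]
wrist_force: [0.7, -2.8, 0.1]
opening: 0.576
```

```bash
cat >> h.py <<'E'
def theta(s,M):
    from scipy.optimize import brentq
    p,ph=now(s,M);n=np.array([-np.sin(ph),-np.cos(ph)]);u=np.array([np.cos(ph),-np.sin(ph)])
    E=lambda th:np.array([.145-.199*np.cos(th),.1+.199*np.sin(th)])-p[1:]
    t=brentq(lambda th:E(th)@n-.0247,-.2,1);print("theta on finger",round(t,3),"s",(E(t)@u*1e3).round(1),"phi",np.degrees(ph).round(1));return t
E
python3 - <<'E'
from h import *
s,M=st();t=theta(s,M)
rows([t]+list(t-.018*np.arange(1,21)),now(s,M))
E
```

```text
t 12.4 pos [ 0.6372 -0.0354  0.1788] q [ 0.69  0.68 -0.49  1.41 -0.53  1.4  -1.14] F [ 0.7 -2.8  0.1] op 0.58
[[ 0.    -0.     1.   ]
 [-0.653  0.758  0.001]
 [-0.758 -0.653  0.   ]]
theta on finger 0.282 s 7.1 phi 40.7
[3.3, 0.6, -0.2] turn 0.16
[3.3, 1.3, 0.0] turn 0.72
[3.3, 1.3, 0.0] turn 0.72
[3.3, 1.3, 0.0] turn 0.72
[3.3, 1.3, 0.0] turn 0.72
[3.3, 1.3, 0.0] turn 0.72
[3.3, 1.3, 0.0] turn 0.72
[3.3, 1.4, 0.0] turn 0.72
[3.3, 1.4, 0.0] turn 0.72
[3.3, 1.4, 0.0] turn 0.72
[3.2, 1.4, 0.0] turn 0.72
[3.2, 1.4, 0.0] turn 0.72
[3.2, 1.4, 0.0] turn 0.72
[3.2, 1.5, 0.0] turn 0.72
[3.2, 1.5, 0.0] turn 0.72
[3.2, 1.5, 0.0] turn 0.72
[3.2, 1.5, 0.0] turn 0.72
[3.2, 1.5, 0.0] turn 0.72
[3.2, 1.5, 0.0] turn 0.72
[3.2, 1.6, 0.0] turn 0.72
```

apply_moves --jaw '[0.15,0.15,0.15,0.15,0.15,0.15,0.15,0.15,0.15,0.15]' --travel '[[3,1,0],[3,1.2,0],[3,1.2,0],[3,1.2,0],[3,1.2,0],[3,1.2,0],[3,1.2,0],[3,1.2,0],[3,1.2,0],[3,1.2,0]]' --turn '[[0,0,0.4],[0,0,0.7],[0,0,0.7],[0,0,0.7],[0,0,0.7],[0,0,0.7],[0,0,0.7],[0,0,0.7],[0,0,0.7],[0,0,0.7]]'

```text
time_s: 13.4
ee_pos: [0.6372, -0.0444, 0.148]
tcp_rot: [-0.466, 1.52, -0.465]
wrist_force: [0.1, -2.6, -0.9]
opening: 0.577
```

```bash
python3 - <<'E'
from h import *
s,M=st();t=theta(s,M)
rows([t]+list(t-.012*np.arange(1,14)),now(s,M))
E
```

```text
t 13.4 pos [ 0.6372 -0.0444  0.148 ] q [ 0.73  0.78 -0.5   1.39 -0.58  1.41 -1.07] F [ 0.1 -2.6 -0.9] op 0.58
[[ 0.    -0.     1.   ]
 [-0.56   0.829  0.001]
 [-0.829 -0.56   0.   ]]
theta on finger 0.12 s 6.8 phi 34.1
[2.1, 0.1, -0.2] turn -0.25
[2.2, 0.9, 0.0] turn 0.48
[2.2, 0.9, 0.0] turn 0.48
[2.2, 0.9, 0.0] turn 0.48
[2.2, 1.0, 0.0] turn 0.48
[2.2, 1.0, 0.0] turn 0.48
[2.1, 1.0, 0.0] turn 0.48
[2.1, 1.0, 0.0] turn 0.48
[2.1, 1.0, 0.0] turn 0.48
[2.1, 1.0, 0.0] turn 0.48
[2.1, 1.0, 0.0] turn 0.48
[2.1, 1.0, 0.0] turn 0.48
[2.1, 1.0, 0.0] turn 0.48
```

apply_moves --jaw '[0.15,0.15,0.15,0.15,0.15,0.15,0.15,0.15,0.15,0.15]' --travel '[[2,0.7,0],[2,0.8,0],[2,0.8,0],[2,0.8,0],[2,0.8,0],[2,0.8,0],[2,0.8,0],[2,0.8,0],[2,0.8,0],[2,0.8,0]]' --turn '[[0,0,0.2],[0,0,0.4],[0,0,0.4],[0,0,0.4],[0,0,0.4],[0,0,0.4],[0,0,0.4],[0,0,0.4],[0,0,0.4],[0,0,0.4]]'

```text
time_s: 14.4
ee_pos: [0.6372, -0.0482, 0.127]
tcp_rot: [-0.415, 1.531, -0.413]
wrist_force: [0.3, -0.1, -1.9]
opening: 0.574
```

```bash
python3 - <<'E'
from h import *
s,M=st();t=theta(s,M)
snap("pics/c6.png")
k=lambda P:((proj("scene",P)-[280,80])*2.5).round(1).tolist()
p=[.5972,.0669,1.5756]
for th in(0,.03,.06): print(th,k(case2w(p,lid2case(th,[(-.199,-.06,0),(-.175,-.095,.006),(-.175,-.095,.016)]))))
E
```

```text
t 14.4 pos [ 0.6372 -0.0482  0.127 ] q [ 0.75  0.85 -0.51  1.38 -0.6   1.42 -1.02] F [ 0.3 -0.1 -1.9] op 0.57
[[ 0.    -0.001  1.   ]
 [-0.504  0.864  0.001]
 [-0.864 -0.504  0.   ]]
theta on finger 0.009 s 7.8 phi 30.3
0 [[10.9, 464.0], [23.0, 487.8], [22.4, 477.7]]
0.03 [[10.6, 458.1], [23.0, 482.6], [22.7, 472.5]]
0.06 [[10.5, 452.3], [23.1, 477.4], [23.2, 467.3]]
```

View pics/c6.png

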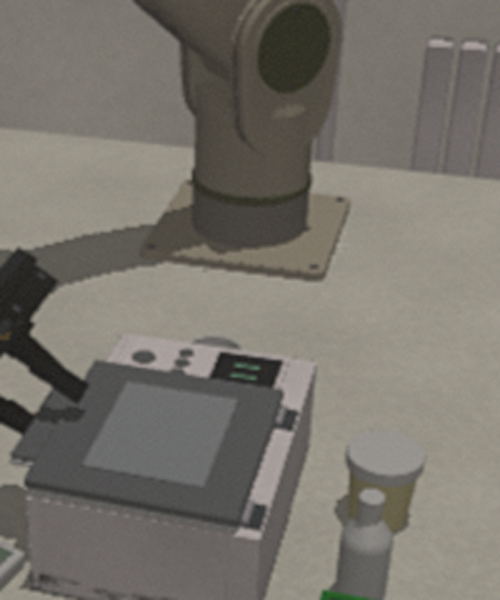

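apply_moves --jaw '[0.15,0.15,0.15,0.15,0.15,0.15,0.15,0.15,0.15,0.15]' --travel '[[1,0,0],[1,0,0],[1,0,0],[1,0,0],[1,0,0],[1,0,0],[1,0,0],[1,0,0],[1,0,0],[0,0,0]]' --turn '[[0,0,0],[0,0,0],[0,0,0],[0,0,0],[0,0,0],[0,0,0],[0,0,0],[0,0,0],[0,0,0],[0,0,0]]'

```text
time_s: 15.45
ee_pos: [0.6371, -0.053, 0.1192]
tcp_rot: [-0.415, 1.531, -0.414]
wrist_force: [-0.4, -0.6, 0.2]
opening: 0.573
```

apply_moves --jaw '[0.15,0.15,0.15,0.15,0.15,0.15,0.15,0.15,0.15,0.15]' --travel '[[0,-3,0],[0,-5,0],[0,-8,0],[0,-12,0],[0,-15,0],[0,-15,0],[0,-15,0],[0,-15,0],[0,-15,0],[0,0,0]]' --turn '[[0,0,0],[0,0,0],[0,0,0],[0,0,0],[0,0,0],[0,0,0],[0,0,0],[0,0,0],[0,0,0],[0,0,0]]'

```text
time_s: 16.45
ee_pos: [0.6377, -0.1446, 0.1723]
tcp_rot: [-0.414, 1.53, -0.418]
wrist_force: [-0.2, -0.7, 1.0]
opening: 0.572
```

```bash
python3 - <<'E'
from h import *
s,M=st()
from rig import capture
a=capture("scene")[160:340,200:440,::-1]
cv2.imwrite("pics/c7.png",cv2.resize(a,(800,600),interpolation=cv2.INTER_CUBIC))
k=lambda P:((proj("scene",P)-[200,160])*3.333).round(1).tolist()
p=[.5972,.0669,1.5756]
for th in(0,.03,.06): print(th,k(case2w(p,lid2case(th,[(-.199,-.06,0),(-.175,-.095,.006),(-.175,-.095,.016)]))))
E
```

```text
t 16.45 pos [ 0.6377 -0.1446  0.1723] q [ 0.81  0.88 -0.47  1.2  -0.57  1.61 -1.05] F [-0.2 -0.7  1. ] op 0.57
[[ 0.     0.002  1.   ]
 [-0.506  0.862 -0.002]
 [-0.862 -0.506  0.001]]
0 [[281.1, 351.9], [297.3, 383.7], [296.5, 370.3]]
0.03 [[280.7, 344.1], [297.2, 376.7], [296.9, 363.3]]
0.06 [[280.6, 336.4], [297.5, 369.8], [297.6, 356.4]]
```

View pics/c7.png

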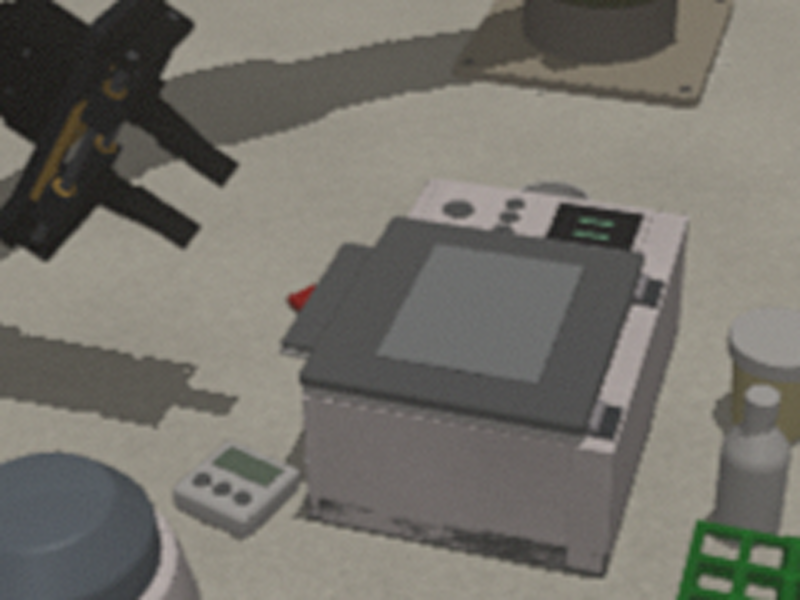

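The picture shows the lid flush on the rim: lip corner at about (283,350), where (281,352) is predicted for a shut lid. The hand is clear and nothing else has moved, so I'm handing in.

```bash
python3 -c "
from rig import ctrl
print(ctrl.finish_job())"
```

```text
the job is handed in; nothing more can be done
None
```

The lid is shut and I've handed the job in. `finish_job` gives no verdict, so this rests on my own checks.

**What I did:** I held the two fingers 50 mm apart, one on each side of the lid's lip. The rear finger pushed the outer face from about 1.62 rad to about 1.24 rad, and the lid then fell onto the front finger at about 1.0 rad. I lowered it from beneath at 0.25 rad/s or less, slowing to about 0.1 rad/s at the end. Then I dropped the finger clear and drew the hand back.

**What the last checks showed:**
- **Lid:** the last picture shows it flush on the case. The lip corner is within about 2 px of where it should be for a shut lid, in a crop where 0.03 rad is about 8 px.
- **Hand:** it was well clear of everything. The wrist force read within about 1 N, which is noise level.
- **Bench:** the timer, bottle, cup and opener look unmoved in the last view. The racks are outside that view, and the tubes can't be seen under the shut lid.
- **Time:** about 16.5 s on the robot's clock.

**What I couldn't confirm:** the push on the outer face was too light to show above the wrist-force noise. I confirmed the push and the catch from pictures, and judged the carry from pictures and the finger's position. No check failed or disagreed.

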